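Run the test probe along the brazed seam

TASK

Take the orange-handled test probe out of its stand and guide it, tip down, along the whole copper-coloured L-shaped seam: from the red dot, round the corner, to the green dot. Keep the tip over the bead, lightly touching it or up to about a centimetre above it, go slowly (about 3 cm a second) and do not press. Then put the probe back upright in the stand it came from, fully seated, and let go; leave the blue-handled scriber where it is.

Things in the scene. Friction and masses are not known exactly. Their poses are not given: they have to be found in the camera images.
- probe: Test probe, pencil-shaped, 151 mm long, 120 g. From the tip up: brass cone tip 5 mm wide, 12 mm steel shank, black collar 50 mm in diameter at 75 to 81 mm, smooth round orange handle 20 mm in diameter at 81 to 151 mm, thin black band near its top. Starts upright in its stand, tip down, collar on the rim. Origin: end of the tip; z runs from tip to handle.
- plate: Fixed dark steel plate 130 x 130 mm with a grey corner insert, face 37 mm above the bench. Copper-coloured bead 10 mm wide, top at z = 39 mm. Origin: centre of its foot, on the bench; z up. In its x, y (mm) the seam goes straight from the red dot (-40, 55) to the corner (-40, -40), then to the green dot (55, -40). A like plate with a white bead nearby is not to be used.
- stand: The probe's stand, fixed: an upright grey tube 68 mm in outer diameter, 90 mm high, with a plain bore 30 mm in diameter, open at the top. Origin: centre of its underside, on the bench; z up. With the probe seated its collar lies flat on the rim and its tip is 15 mm above the origin. An identical stand holds the scriber.
- scriber: Scriber, a bystander: same shape and size as the probe (151 mm long, collar 50 mm at 75 to 81 mm) but with a blue handle, upright in its own grey stand. Not to be used. Origin: end of its tip; z runs from tip to handle.
Not all that is in view belongs to the job. What is shaped like the stand but turquoise is not meant.

How it is judged (in metres and radians):
On the way, in this order (a step that is already met when the one before it is completed fails the run):
1. the probe's tip is at the red start dot, within 12 mm sideways and no more than 15 mm above the bead (x of probe in the frame of plate between -0.052 and -0.028 m and y of probe in the frame of plate between 0.043 and 0.067 m and z of probe in the frame of plate between 0.03 and 0.054 m), for 0.1 s.
2. the probe's tip is a third along the first leg, within 12 mm sideways and no more than 15 mm above the bead (x of probe in the frame of plate between -0.052 and -0.028 m and y of probe in the frame of plate between 0.0113 and 0.0353 m and z of probe in the frame of plate between 0.03 and 0.054 m), for 0.1 s.
3. the probe's tip is two thirds along the first leg, within 12 mm sideways and no more than 15 mm above the bead (x of probe in the frame of plate between -0.052 and -0.028 m and y of probe in the frame of plate between -0.0203 and 0.0037 m and z of probe in the frame of plate between 0.03 and 0.054 m), for 0.1 s.
4. the probe's tip is at the corner, within 12 mm sideways and no more than 15 mm above the bead (x of probe in the frame of plate between -0.052 and -0.028 m and y of probe in the frame of plate between -0.052 and -0.028 m and z of probe in the frame of plate between 0.03 and 0.054 m), for 0.1 s.
5. the probe's tip is a third along the second leg, within 12 mm sideways and no more than 15 mm above the bead (x of probe in the frame of plate between -0.0203 and 0.0037 m and y of probe in the frame of plate between -0.052 and -0.028 m and z of probe in the frame of plate between 0.03 and 0.054 m), for 0.1 s.
6. the probe's tip is two thirds along the second leg, within 12 mm sideways and no more than 15 mm above the bead (x of probe in the frame of plate between 0.0113 and 0.0353 m and y of probe in the frame of plate between -0.052 and -0.028 m and z of probe in the frame of plate between 0.03 and 0.054 m), for 0.1 s.
7. the probe's tip is at the green end dot, within 12 mm sideways and no more than 15 mm above the bead (x of probe in the frame of plate between 0.043 and 0.067 m and y of probe in the frame of plate between -0.052 and -0.028 m and z of probe in the frame of plate between 0.03 and 0.054 m), for 0.1 s.
At the end, for the whole second after the job is handed in: The probe stands released and at rest in its own stand, its tip within 14 mm sideways of the stand's axis and 9 to 21 mm above its foot (collar on the rim), within 0.15 rad of upright; the scriber is within 20 mm of where it was (horizontal distance between probe and stand below 0.014 m and z of probe in the frame of stand between 0.009 and 0.021 m and angle between probe's own z axis and vertical below 0.15 rad and linear speed of probe below 0.03 m/s and distance of scriber from where it was at the start of the episode below 0.02 m); the robot touches nothing.
It fails at once if the probe moves faster than 0.10 m/s while its tip is within 15 mm above the seam and within 12 mm sideways of it, more than 20 mm from the two dots (linear speed of probe above 0.1 m/s and z of probe in the frame of plate below 0.054 m and ((x of probe in the frame of plate between -0.052 and -0.028 m and y of probe in the frame of plate between -0.052 and 0.035 m) or (x of probe in the frame of plate between -0.052 and 0.035 m and y of probe in the frame of plate between -0.052 and -0.028 m))).
It fails at once if the probe is pressed on the plate with more than 15 N (contact force between probe and plate above 15 N).
It fails at once if the scriber is moved more than 20 mm (distance of scriber from where it was at the start of the episode above 0.02 m).
It also fails if it takes over 64 s, if anything falls off the work surface, if the arm or the gripper's body presses on something with over 40 N, if the wrist force passes 120 N, or if a joint passes its speed limit or range.

ROBOT

A 6-joint arm with a two-finger parallel gripper is mounted at the origin on the work surface. World frame = base frame: x ahead of the robot, y to its left, z up, the work surface at z = 0. Lengths are in mm, angles in rad, forces in N, time in s.
With the tool pointing down it reaches from about 325 to 850 mm from the base axis. Payload 4.4 kg.
Tool frame: the origin (TCP) lies on the centre line of the jaws, within the pads' length; the fingertips stand 14 mm ahead of it and the grasp point (between the pads) lies 5 mm behind it; z points along the fingers, x is the direction in which the jaws open and shut, and the axes are right-handed (so a half turn about z gives the same grasp; the last joint's range is limited). The gripper opens to 94 mm and grips with 3 to 60 N. Pads are 16 mm wide; open, the fingers measure 119 mm over their backs; the gripper's body (75 mm by 177 mm) begins 78 mm behind the grasp point.
Start: joints at [1.155, 0.207, 1.542, -0, 1.393, -0.15], TCP at [150.496, 554.957, 179.647] pointing down, gripper open.
Joint ranges: [-2.73, 2.73], [-0.86, 2.22], [0.23, 2.46], [-1.11, 4.25], [0.08, 2.63], [-2.82, 2.82]. Speed limits (rad/s): [2.79, 2.79, 3.14, 3.14, 3.14, 3.14].

INTERFACE

Orientations are given as a rotation vector (axis times angle).
In Python, from plant import ctrl gives the robot as it stands. Calls block until the motion is done:
- ctrl.reach(position, orientation): joint-space move of the TCP to a pose.
- ctrl.line_to(position, rotation=None, rate=150): straight line of the TCP; rotation=None keeps the orientation; rate is the mean speed in mm/s.
- ctrl.movej(angles): joint-space move.
- ctrl.set_gripper(opening, grasp_force=None): opening from 0.0 (shut) to 1.0 (fully open); grasp_force is the grip in N (None keeps the last); returns when the fingers have stopped.
- ctrl.wait(seconds).
- ctrl.ik(position, orientation): joint angles nearest the present ones, or None.
- ctrl.sense(): the state.
- ctrl.grab_frame(name): name is "side" or "top" or "wrist"; returns the picture (400x640x3 uint8, red, green, blue); there is no depth.
- ctrl.calibration(name): a dict with "mtx" (3x3 intrinsics, pixels), "k1" (the pictures are not rectified: a ray, as slopes to the right and down, at radius r is drawn at 1 + k1 r^2 times it, then the intrinsics apply), "extrinsics" (4x4, takes a point from world to camera coordinates). Camera axes: x right, y down, z forward; pixel columns grow to the right and rows downward; lengths in mm; the calibration is good to about 2 mm. A picture is of the moment at which its call begins: read the wrist's pose just before it. calibration takes no time and is no camera call; for the wrist camera it gives the pose at the moment of the call.
A pose or a line that the arm cannot do raises ctrl.Unreachable and nothing moves.
- ctrl.sign_off(): hands the job in, once; it reports no verdict.
Trained networks look in the newest picture that a camera, given by its name, has taken for a name from the list of things; names that differ only in an ending like _2 or _b are one class to them, and where a whole thing is asked for, a point or a joint stands for the part that bears it (a point fixed in the world has none). Each returns a list of dicts, best first, with "confidence" (0 to 1); they miss things now and then, are a little off and sometimes report something else, mostly with a low value. They report only what shows in the picture. A call takes as long as a camera call. They do not tell look-alikes from the thing itself.
- ctrl.recognise(camera, label): "location" ([x, y, z] in mm, in the coordinates of the camera as it stood for that picture, good to about 4 mm: the middle of the surface that is visible of it).
- ctrl.regions_of(camera, label): "pixels" (400x640 bool, what is visible of it).
- ctrl.spot_point(camera, label): "location" ([x, y, z] in mm, in the coordinates of the camera as it stood for that picture, good to about 4 mm: a listed point, or the origin of a listed thing).
The state is a dict: "clock": time; "joint_positions": joint angles; "qvel": joint speeds; "joint_efforts": joint torques, N m; "position": TCP position; "tool_rot": TCP orientation; "force": force on the tool from outside, world axes, zero at the start; "ft_torque": the same for the moment, N m; "finger_gap": opening from 0.0 (shut) to 1.0 (fully open).
Only numpy, scipy, OpenCV 4.12 (cv2) and the standard library are available. Lean on these libraries where they do the work, as an engineer would, in place of code of your own. Each camera call takes 0.05 s, during which the arm holds its last target. There are 200 camera calls.

## Working session

There is one attempt and no reset: what is moved stays moved. The work goes in short steps, each a Python script; the robot and the scene stay as the last script left them, time stands still between calls to the robot, and variables do not carry over. Pictures are saved under pics/ and viewed, about 8 in all and at most 12, crops included, and the job is handed in when it is done.

```bash
mkdir -p pics; ls
cat > h.py <<'E'
import numpy as np, cv2
from plant import ctrl
def cam2w(cal,p):
    E=np.array(cal["extrinsics"]); return (np.linalg.inv(E)@np.r_[p,1])[:3]
def ray(cal,uv):
    K=np.array(cal["mtx"],float);E=np.array(cal["extrinsics"]);k=cal["k1"]
    d=(np.array(uv,float)-K[:2,2])/[K[0,0],K[1,1]]
    s=d.copy()
    for _ in range(30): s=d/(1+k*(s@s))
    R=E[:3,:3]; return -R.T@E[:3,3], R.T@np.r_[s,1]
def at_z(cal,uv,z):
    o,d=ray(cal,uv); return o+d*(z-o[2])/d[2]
def proj(cal,P):
    K=np.array(cal["mtx"],float);E=np.array(cal["extrinsics"])
    q=E[:3,:3]@P+E[:3,3]; s=q[:2]/q[2]; s=s*(1+cal["k1"]*(s@s)); return s*[K[0,0],K[1,1]]+K[:2,2]
def tri(a,b):
    (o1,d1),(o2,d2)=a,b
    t=np.linalg.lstsq(np.c_[d1,-d2],o2-o1,rcond=None)[0]
    p,q=o1+t[0]*d1,o2+t[1]*d2; return (p+q)/2,np.linalg.norm(p-q)
def save(n,im,s=1): cv2.imwrite(f"pics/{n}.png",cv2.resize(im[:,:,::-1],None,fx=s,fy=s))
E
python3 - <<'E'
from h import *
np.set_printoptions(precision=1,suppress=True)
ims=[]
for n in ["top","side"]:
    im=ctrl.grab_frame(n); save(n,im); np.save(n,im); c=ctrl.calibration(n)
    for l in ["probe","plate","stand","scriber"]:
        for f in ["recognise","spot_point"]:
            for d in getattr(ctrl,f)(n,l):
                w=cam2w(c,d["location"]); print(n,l,f,round(d["confidence"],2),w,proj(c,w))
print(ctrl.sense()["clock"])
E
```

```text
pics
top probe recognise 0.94 [667.  -16.5  95.3] [328.1 163.5]
top probe recognise 0.45 [650.2 -15.4  91.7] [327.6 174.8]
top probe recognise 0.38 [493.2  15.9  96.9] [309.1 279.4]
top probe spot_point 0.67 [674.9 -17.6  15.9] [328.  168.6]
top plate recognise 0.62 [555.5 178.1  38.8] [210.2 240.6]
top plate spot_point 0.95 [553.1 175.    1. ] [217.6 242.8]
top plate spot_point 0.48 [671.3 -23.6   6.3] [331.5 171.7]
top stand recognise 0.79 [650.2 -13.7  89.9] [326.5 175. ]
top stand recognise 0.71 [761.4  31.3  91.1] [296.1 106. ]
top stand recognise 0.56 [ 702.  -129.3   89.4] [400.  140.5]
top stand spot_point 0.74 [ 705.3 -132.3    1.2] [392.8 151.8]
top stand spot_point 0.57 [671.9 -22.1   2.5] [330.5 171.8]
top scriber recognise 0.74 [491.4  16.4  94.9] [308.9 280.5]
top scriber spot_point 0.97 [493.9  17.   14.3] [309.9 276.4]
side probe recognise 0.96 [668.3 -28.6 107. ] [347.1 155.4]
side plate recognise 0.92 [543.1 169.8  38.1] [225.2 154.3]
side plate spot_point 0.76 [550.8 178.5   1.1] [228.4 162.5]
side stand recognise 0.94 [760.3  17.1  84.7] [364.  125.8]
side stand recognise 0.9 [ 687.4 -140.4   75.3] [400.8 199.8]
side stand recognise 0.65 [487.1   6.9  93.7] [250.7 204.1]
side stand recognise 0.6 [667.4 -26.9 103.1] [345.9 156.6]
side stand recognise 0.59 [648.5 -38.7  63.1] [341.4 181. ]
side stand spot_point 0.94 [666.3 -18.4   3.9] [338.7 189.6]
side stand spot_point 0.89 [ 702.6 -131.1   -1.1] [395.7 217.3]
side stand spot_point 0.86 [764.7  35.2  -0.2] [355.1 150.2]
side scriber recognise 0.63 [486.9   4.   98.1] [251.4 203.6]
0.9
```

View pics/top.png

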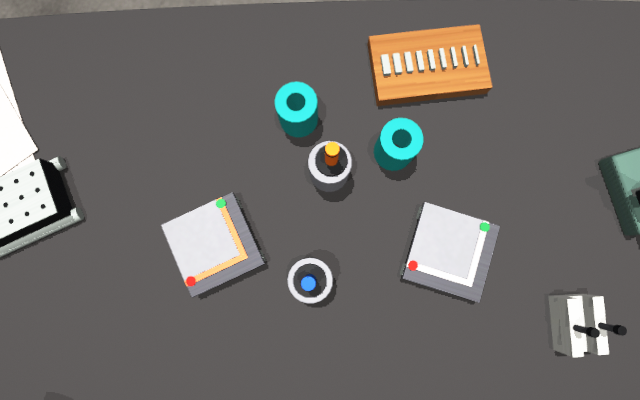

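View pics/side.png

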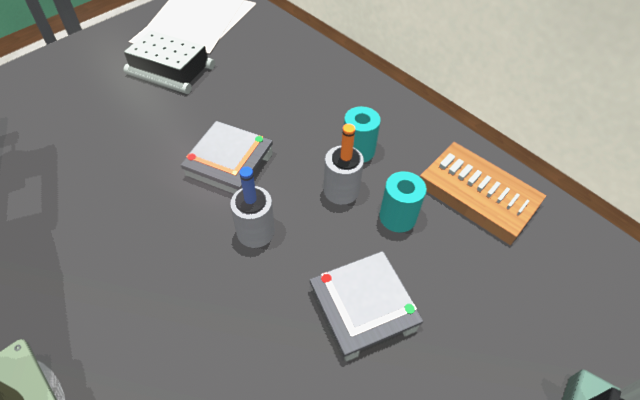

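Top view: candidates for the probe are the orange handle at (332,155) in the grey stand (330,166), against the blue scriber at (308,283). The turquoise look-alike stands are at (297,108) and (400,140). The copper plate is at (214,243), with its red dot at (191,281) and green dot at (221,203); the white-bead plate is at (450,250). I choose the orange handle and the copper plate. Next I measure both by colour in the two views.

```bash
cat > m.py <<'E'
from h import *
np.set_printoptions(precision=1,suppress=True)
C={n:ctrl.calibration(n) for n in ["top","side"]}; I={n:np.load(n+".npy") for n in C}
box={"top":(150,180,270,300),"side":(175,115,280,195)}
def cen(im,b,lo,hi):
    x0,y0,x1,y1=b; h=cv2.cvtColor(im[y0:y1,x0:x1].copy(),cv2.COLOR_RGB2HSV)
    m=cv2.inRange(h,np.array(lo),np.array(hi)); v,u=np.nonzero(m); return np.array([u.mean()+x0,v.mean()+y0]),len(u)
def dots():
    P={}
    for k,lo,hi in [("red",(0,200,120),(5,255,255)),("green",(50,150,80),(80,255,255))]:
        px={n:cen(I[n],box[n],lo,hi) for n in C}
        t,g=tri(*[ray(C[n],px[n][0]) for n in C]); P[k]=t
        print(k,px,"tri",t,"gap",g,[at_z(C[n],px[n][0],39)[:2] for n in C])
    return P
if __name__=="__main__":
    P=dots()
    print("dist",np.linalg.norm(P["red"]-P["green"]),"want 134.3")
    # orange handle's top face in top view / top of side
    for n,b in [("top",(310,130,350,180)),("side",(330,115,365,175))]:
        x0,y0,x1,y1=b; h=cv2.cvtColor(I[n][y0:y1,x0:x1].copy(),cv2.COLOR_RGB2HSV)
        m=cv2.inRange(h,np.array((5,180,60)),np.array((22,255,255))); v,u=np.nonzero(m); print(n,u.min()+x0,u.max()+x0,v.min()+y0,v.max()+y0)
    top=np.vstack([cv2.resize(I["top"][125:205,300:365],None,fx=5,fy=5)]); sd=cv2.resize(I["side"][115:195,315:380],None,fx=5,fy=5)
    save("crop",np.hstack([top,sd]))
    E=(ray(C["top"],(332,148)),ray(C["side"],(348.5,129))); print("handle top tri",*tri(*E))
E
python3 m.py
```

```text
** On entry to DLASCL parameter number  4 had an illegal value
 ** On entry to DLASCL parameter number  4 had an illegal value
 ** On entry to DLASCL parameter number  4 had an illegal value
 ** On entry to DLASCL parameter number  4 had an illegal value
 ** On entry to DLASCL parameter number  5 had an illegal value
 ** On entry to DLASCL parameter number  4 had an illegal valuem.py:7: RuntimeWarning: Mean of empty slice.
  m=cv2.inRange(h,np.array(lo),np.array(hi)); v,u=np.nonzero(m); return np.array([u.mean()+x0,v.mean()+y0]),len(u)
  ret = ret.dtype.type(ret / rcount)
Traceback (most recent call last):
  File "m.py", line 16, in <module>
    P=dots()
  File "m.py", line 12, in dots
    t,g=tri(*[ray(C[n],px[n][0]) for n in C]); P[k]=t
        ~~~^^^^^^^^^^^^^^^^^^^^^^^^^^^^^^^^^^
  File "h.py", line 18, in tri
    t=np.linalg.lstsq(np.c_[d1,-d2],o2-o1,rcond=None)[0]
      ~~~~~~~~~~~~~~~^^^^^^^^^^^^^^^^^^^^^^^^^^^^^^^^
numpy.linalg.LinAlgError: SVD did not converge in Linear Least Squares
```

Red covers hue wrap or lower saturation; use channel rules instead.

```bash
python3 - <<'E'
s=open('m.py').read()
a=s.index("def cen"); b=s.index("def dots")
s=s[:a]+'''def cen(im,b,k):
    x0,y0,x1,y1=b; R,G,B=np.moveaxis(im[y0:y1,x0:x1].astype(int),2,0)
    m=(R>150)&(G<80)&(B<80) if k=="red" else (G>R+60)&(G>B+40)
    v,u=np.nonzero(m); return np.array([u.mean()+x0,v.mean()+y0]),len(u)
'''+s[b:]
s=s.replace('for k,lo,hi in [("red",(0,200,120),(5,255,255)),("green",(50,150,80),(80,255,255))]','for k in ["red","green"]').replace("box[n],lo,hi","box[n],k")
open('m.py','w').write(s)
E
python3 m.py
```

```text
** On entry to DLASCL parameter number  4 had an illegal value
 ** On entry to DLASCL parameter number  4 had an illegal value
 ** On entry to DLASCL parameter number  4 had an illegal value
 ** On entry to DLASCL parameter number  4 had an illegal value
 ** On entry to DLASCL parameter number  5 had an illegal value
 ** On entry to DLASCL parameter number  4 had an illegal valuem.py:8: RuntimeWarning: Mean of empty slice.
  v,u=np.nonzero(m); return np.array([u.mean()+x0,v.mean()+y0]),len(u)
  ret = ret.dtype.type(ret / rcount)
Traceback (most recent call last):
  File "m.py", line 17, in <module>
    P=dots()
  File "m.py", line 13, in dots
    t,g=tri(*[ray(C[n],px[n][0]) for n in C]); P[k]=t
        ~~~^^^^^^^^^^^^^^^^^^^^^^^^^^^^^^^^^^
  File "h.py", line 18, in tri
    t=np.linalg.lstsq(np.c_[d1,-d2],o2-o1,rcond=None)[0]
      ~~~~~~~~~~~~~~~^^^^^^^^^^^^^^^^^^^^^^^^^^^^^^^^
numpy.linalg.LinAlgError: SVD did not converge in Linear Least Squares
```

Run:
```python
from h import *
t=np.load("top.npy");s=np.load("side.npy")
print(t.dtype,t.shape,t[281,191],t[203,221],s[157,191],s[139,258],s[140,256:262].tolist(),cv2.imread("pics/top.png")[281,191])
```

```text
uint8 (400, 640, 3) [255  68  60] [ 90 242 138] [247 101  98] [ 98 238 140] [[123, 237, 138], [97, 237, 138], [99, 239, 140], [96, 238, 139], [96, 240, 139], [92, 237, 131]] [ 60  68 255]
```

Side-view red is a little washed out (247,101,98); loosening the threshold.

```bash
sed -i 's/(R>150)&(G<80)&(B<80)/(R>170)\&(G<130)\&(abs(G-B)<25)/' m.py; python3 m.py
```

```text
red {'top': (array([192.2, 279.3]), 77), 'side': (array([190.9, 156.7]), 38)} tri [492.  209.   36.4] gap 3.3931307936308404 [array([493.5, 207.2]), array([489.8, 207.8])]
green {'top': (array([220.5, 203.1]), 72), 'side': (array([258.8, 138.5]), 38)} tri [617.7 161.8  36.6] gap 0.8644434102907289 [array([617. , 161.5]), array([616.7, 159.6])]
dist 134.26545595378784 want 134.3
top 325 339 146 165
side 341 353 129 160
handle top tri [674.5 -21.  160.3] 0.9439534312921576
```

View pics/crop.png

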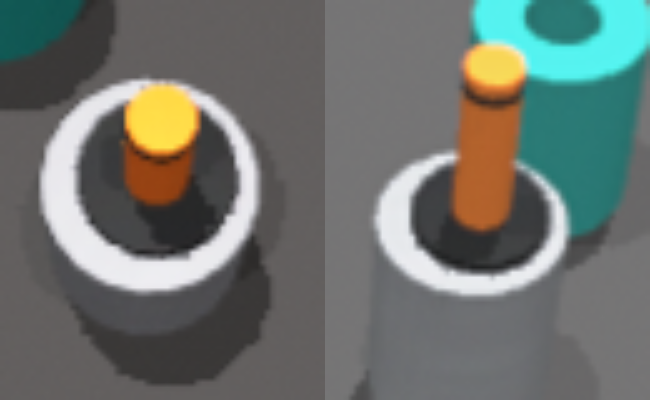

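Crop confirms the choice: yellow-orange handle with a black band near its top, in a light grey stand, turquoise behind it. The dots measure 134.3 mm apart, as they should, and are at z of about 37. Going above the probe for a close look.

Run:
```python
from h import *
np.set_printoptions(precision=2,suppress=True)
from scipy.spatial.transform import Rotation as R
s=ctrl.sense(); p=s["position"]; print(R.from_rotvec(s["tool_rot"]).as_matrix()[:,0])
ctrl.line_to([p[0],p[1],300],rate=200)
for a in np.arange(-180,180,30):
    r=(R.from_euler('z',a,degrees=True)*R.from_euler('x',180,degrees=True)).as_rotvec()
    print(a,[ctrl.ik(q,r) for q in ([674,-20,123],[492,208,170],[617,161,170])])
r=(R.from_euler('z',0,degrees=True)*R.from_euler('x',180,degrees=True)).as_rotvec()
```

```text
[ 0.26  0.97 -0.  ]
-180 [None, None, None]
-150 [array([-0.16,  0.46,  1.33,  0.  ,  1.35,  2.46]), None, array([0.12, 0.34, 1.39, 0.  , 1.41, 2.74])]
-120 [array([-0.16,  0.46,  1.33, -0.  ,  1.35,  1.94]), array([0.24, 0.13, 1.65, 0.  , 1.36, 2.33]), array([0.12, 0.34, 1.39, 0.  , 1.41, 2.21])]
-90 [array([-0.16,  0.46,  1.33, -0.  ,  1.35,  1.41]), array([0.24, 0.13, 1.65, 0.  , 1.36, 1.81]), array([ 0.12,  0.34,  1.39, -0.  ,  1.41,  1.69])]
-60 [array([-0.16,  0.46,  1.33, -0.  ,  1.35,  0.89]), array([ 0.24,  0.13,  1.65, -0.  ,  1.36,  1.29]), array([ 0.12,  0.34,  1.39, -0.  ,  1.41,  1.17])]
-30 [array([-0.16,  0.46,  1.33, -0.  ,  1.35,  0.37]), array([ 0.24,  0.13,  1.65, -0.  ,  1.36,  0.76]), array([ 0.12,  0.34,  1.39, -0.  ,  1.41,  0.64])]
0 [array([-0.16,  0.46,  1.33, -0.  ,  1.35, -0.16]), array([ 0.24,  0.13,  1.65, -0.  ,  1.36,  0.24]), array([ 0.12,  0.34,  1.39, -0.  ,  1.41,  0.12])]
30 [array([-0.16,  0.46,  1.33, -0.  ,  1.35, -0.68]), array([ 0.24,  0.13,  1.65, -0.  ,  1.36, -0.29]), array([ 0.12,  0.34,  1.39, -0.  ,  1.41, -0.4 ])]
60 [array([-0.16,  0.46,  1.33, -0.  ,  1.35, -1.21]), array([ 0.24,  0.13,  1.65, -0.  ,  1.36, -0.81]), array([ 0.12,  0.34,  1.39, -0.  ,  1.41, -0.93])]
90 [array([-0.16,  0.46,  1.33, -0.  ,  1.35, -1.73]), array([ 0.24,  0.13,  1.65, -0.  ,  1.36, -1.33]), array([ 0.12,  0.34,  1.39, -0.  ,  1.41, -1.45])]
120 [array([-0.16,  0.46,  1.33,  0.  ,  1.35, -2.25]), array([ 0.24,  0.13,  1.65, -0.  ,  1.36, -1.86]), array([ 0.12,  0.34,  1.39,  0.  ,  1.41, -1.97])]
150 [array([-0.16,  0.46,  1.33,  0.  ,  1.35, -2.78]), array([ 0.24,  0.13,  1.65,  0.  ,  1.36, -2.38]), array([ 0.12,  0.34,  1.39,  0.  ,  1.41, -2.5 ])]
```

Run:
```python
from h import *
np.set_printoptions(precision=1,suppress=True)
r=[np.pi,0,0]
ctrl.reach([674,-20,280],r)
c=ctrl.calibration("wrist"); im=ctrl.grab_frame("wrist"); save("w1",im); np.save("w1",im)
print(proj(c,np.array([674.,-20,166])),proj(c,np.array([674.,-20,96])))
for d in ctrl.recognise("wrist","probe")+ctrl.spot_point("wrist","probe")+ctrl.spot_point("wrist","stand"): print(d["confidence"],cam2w(c,d["location"]))
print(ctrl.sense()["position"],ctrl.sense()["clock"])
```

```text
[316.  188.7] [316.  175.4]
0.88 [672.7 -15.1  97.5]
0.71 [671.1 -19.5  16.9]
0.95 [770.5  32.2   0.1]
0.65 [ 709.  -127.3    2.4]
[674.  -19.2 280.1] 4.5917
```

View pics/w1.png

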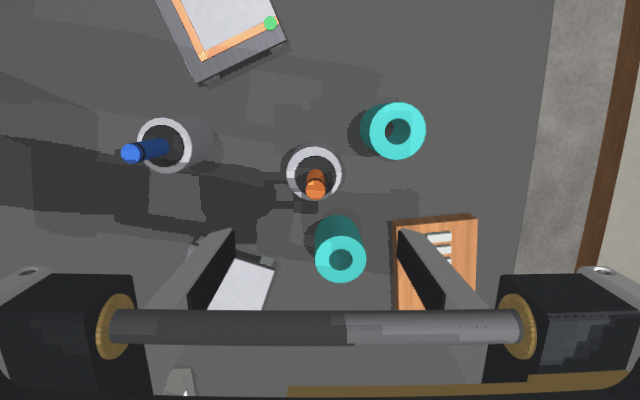

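The wrist view shows the orange handle's top at (316,189), as predicted (316,188.7), with the stand rim around (314,172). Position confirmed; grasping and lifting, then a look to verify.

Run:
```python
from h import *
np.set_printoptions(precision=1,suppress=True)
def st(t): s=ctrl.sense(); print(t,s["position"],s["force"],round(s["finger_gap"],3),round(s["clock"],1))
ctrl.line_to([673.5,-19.5,123],rate=100); st("down")
ctrl.set_gripper(0.0,grasp_force=40); st("grip")
ctrl.line_to([673.5,-19.5,245],rate=80); ctrl.wait(.3); st("up")
for n in ["side","top"]:
    im=ctrl.grab_frame(n); np.save("g"+n,im)
    save("g"+n,im[60:220,250:450],3)
```

```text
down [674.2 -19.6 124. ] [0.6 0.3 0.3] 0.998 6.3
grip [673.5 -19.5 123. ] [ 0.  -0.5 -0.4] 0.201 7.5
up [673.4 -19.5 244.8] [-0.1  0.  -0.7] 0.205 9.4
```

View pics/gside.png

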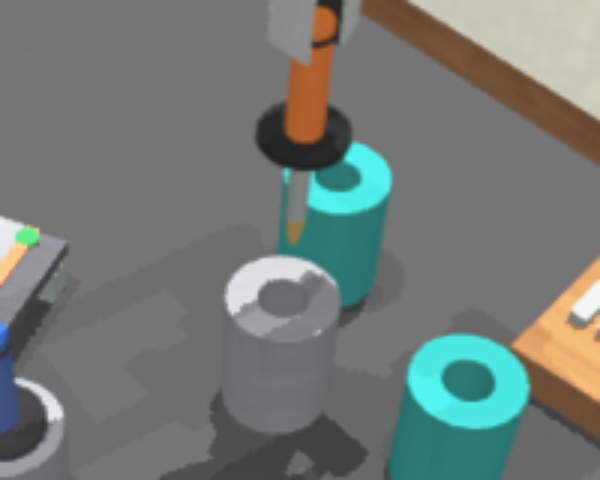

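The side crop shows the probe clear of the stand, but the black band is level with the fingertips at crop (325,40), so it seems to have slid down in the jaws. Measuring the tip now and whether it still creeps.

Run:
```python
from h import *
np.set_printoptions(precision=1,suppress=True)
c=ctrl.calibration("side")
for z in (137,100,122,212,231): print(z,proj(c,np.array([673.5,-19.5,z])))
ctrl.set_gripper(0.0,grasp_force=60); 
for n in ["side","top"]:
    im=ctrl.grab_frame(n); np.save("h"+n,im)
    cc=ctrl.calibration(n)
    for d in ctrl.recognise(n,"probe")[:1]+ctrl.spot_point(n,"probe")[:1]: print(n,d["confidence"],cam2w(cc,d["location"]))
d=np.abs(np.load("gside.npy").astype(int)-np.load("hside.npy")).max(2); v,u=np.nonzero(d>40); print(len(u))
a=np.load("hside.npy")[60:220,290:390]; b=np.load("htop.npy")[60:220,270:370]
save("h",np.hstack([a,b]),4)
s=ctrl.sense();print(s["clock"],s["finger_gap"],s["force"])
```

```text
137 [346.7 138.8]
100 [345.3 153.7]
122 [346.1 145. ]
212 [350.1 104.7]
231 [351.   95.2]
side 0.87 [670.2 -27.6 219.6]
side 0.98 [669.5 -25.2 138.2]
2
10.0417 0.1987626536472554 [-0.2  0.  -1.2]
```

View pics/h.png

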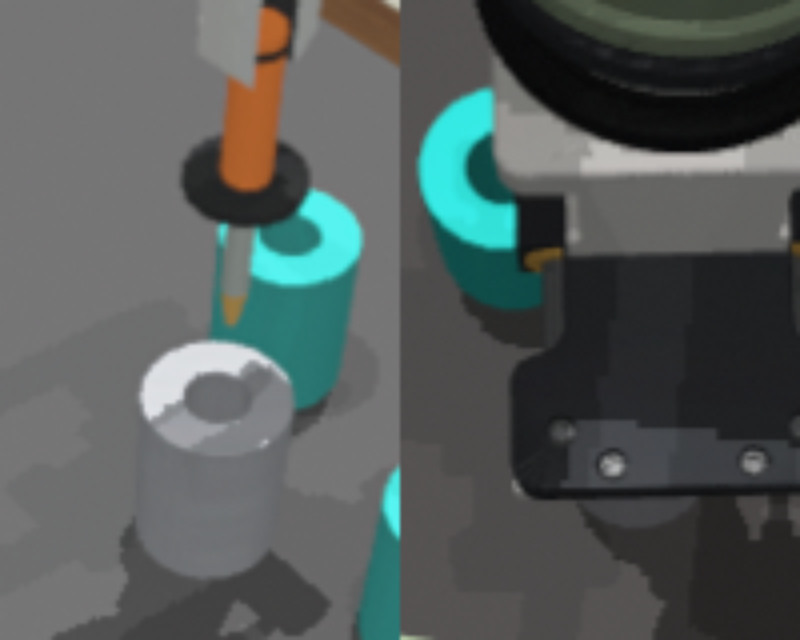

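Tip at image (348,141.3) against a predicted (346.7,138.8). The empty stand's bore shows about the same 2 px offset, so this is calibration bias: the slip is at most 1–2 mm and the probe hangs straight. On to the red dot, then one look.

```bash
cat >> h.py <<'E'
from scipy.spatial.transform import Rotation as Rot
th=np.deg2rad(24.2); Rz=np.array([[np.cos(th),-np.sin(th)],[np.sin(th),np.cos(th)]])
def pw(x,y,z): return np.r_[np.array([551.,175.])+Rz@[x,y],z]
E
python3 - <<'E'
from h import *
np.set_printoptions(precision=1,suppress=True)
for q in [(-40,55),(-40,-40),(55,-40)]: print(pw(*q,39),proj(ctrl.calibration("top"),pw(*q,39)))
ctrl.line_to(pw(-40,55,245),rate=150)
ctrl.line_to(pw(-40,55,157),rate=60); ctrl.wait(.3)
s=ctrl.sense();print(s["position"],s["force"],s["clock"])
out=[]
for n,b in [("side",(150,60,290,200)),("wrist",None)]:
    c=ctrl.calibration(n); im=ctrl.grab_frame(n); np.save("t"+n,im)
    print(n,"dot",proj(c,pw(-40,55,39)),"tip",proj(c,np.r_[s["position"][:2],s["position"][2]-108]))
    if b: out.append(cv2.resize(im[b[1]:b[3],b[0]:b[2]],(400,400),interpolation=cv2.INTER_CUBIC))
    else: out.append(cv2.resize(im,(640,400))[:, 120:520])
save("t",np.hstack(out))
E
```

```text
[492.  208.8  39. ] [191.3 280.3]
[530.9 122.1  39. ] [244.3 255.2]
[617.6 161.1  39. ] [220.8 202.7]
[492.1 208.8 157.2] [-0.6 -0.1 -0.8] 14.05
side dot [191.6 155.9] tip [190.6 152.2]
wrist dot [315.9 186.6] tip [316.  188.9]
```

View pics/t.png

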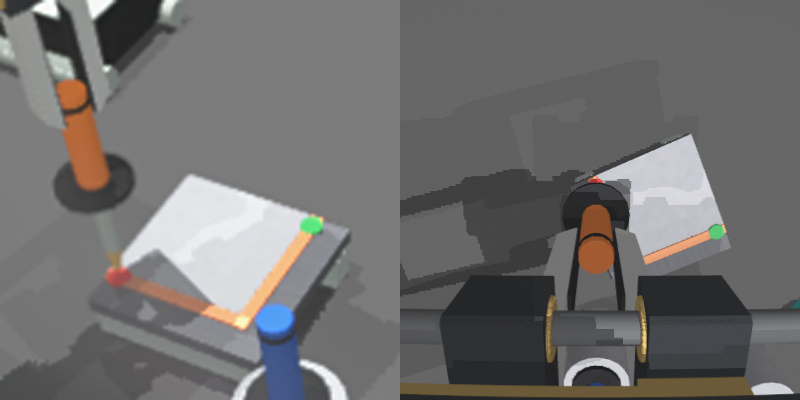

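The tip at crop (116,268) sits just above the red dot (117,277), about 9 mm over the bead and centred. The corner and green predictions match the picture. Lowering 4 mm and tracing.

Run:
```python
from h import *
np.set_printoptions(precision=1,suppress=True)
def st(t): s=ctrl.sense(); print(t,s["position"],s["force"],round(s["clock"],1))
Z=153
ctrl.line_to(pw(-40,55,Z),rate=20); ctrl.wait(.3); st("red")
im=[]
for q,t in [((-40,7),"mid1"),((-40,-40),"corner"),((7,-40),"mid2"),((55,-40),"green")]:
    ctrl.line_to(pw(*q,Z),rate=30); ctrl.wait(.2); st(t)
    if t!="mid1" and t!="mid2": im.append(cv2.resize(ctrl.grab_frame("side")[60:200,150:290],(400,400),interpolation=cv2.INTER_CUBIC))
save("tr",np.hstack(im))
```

```text
red [492.  208.8 153.1] [ 0.7  0.2 -0.3] 14.8
mid1 [511.6 165.1 153. ] [ 0.   0.1 -0.9] 16.8
corner [530.9 122.2 153. ] [-0.3  0.8 -1.4] 18.7
mid2 [573.7 141.3 153. ] [ 0.5 -0.4 -1.4] 20.6
green [617.5 161.  153. ] [ 0.9 -0.5 -0.8] 22.6
```

View pics/tr.png

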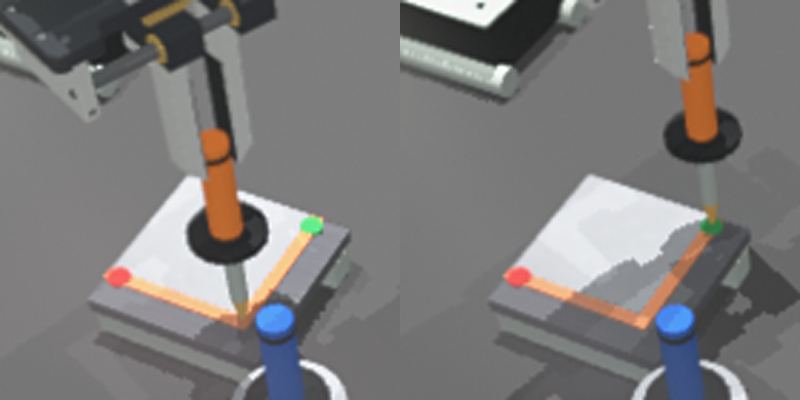

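The tip is over the corner at crop (241,312) and over the green dot at (712,218), with no contact force. Returning to the stand. I look once above the bore before inserting.

Run:
```python
from h import *
np.set_printoptions(precision=1,suppress=True)
def st(t): s=ctrl.sense(); print(t,s["position"],s["force"],round(s["finger_gap"],3),round(s["clock"],1))
ctrl.line_to(pw(55,-40,245),rate=80)
ctrl.line_to([673.5,-19.5,245],rate=120)
ctrl.line_to([673.5,-19.5,208],rate=60); ctrl.wait(.3); st("above")
c=ctrl.calibration("side"); im=ctrl.grab_frame("side"); print("tip exp",proj(c,np.array([673.5,-19.5,100])),"rim",proj(c,np.array([673.5,-19.5,90])))
a=im[70:210,290:390]; wr=ctrl.grab_frame("wrist")
save("r",np.hstack([cv2.resize(a,(400,560),interpolation=cv2.INTER_CUBIC),cv2.resize(wr,(896,560))[:,248:648]]))
```

```text
above [673.8 -19.6 208.5] [-0.3  0.2 -1.3] 0.197 26.7
tip exp [345.3 153.7] rim [344.9 157.6]
```

View pics/r.png

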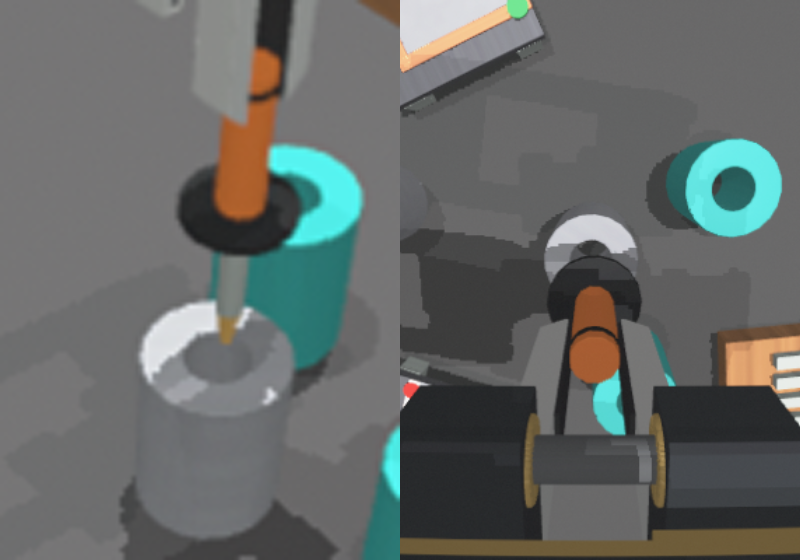

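The tip at crop (227,343) stands over the bore (217,357), about 3 mm off its axis, well inside the 9 mm clearance. Inserting in steps with a force check.

Run:
```python
from h import *
np.set_printoptions(precision=1,suppress=True)
def st(t): s=ctrl.sense(); print(t,s["position"],s["force"],round(s["finger_gap"],3),round(s["clock"],1)); return s
for z in (190,170,150,135,128,126,125,124,123.5):
    ctrl.line_to([673.5,-19.5,z],rate=40 if z>130 else 15); ctrl.wait(.15); f=st(z)["force"]
    if f[2]>4 or np.hypot(*f[:2])>8: break
c=ctrl.calibration("side"); im=ctrl.grab_frame("side")
ok = ctrl.sense()["position"][2]<129
if ok:
    ctrl.set_gripper(0.5); ctrl.wait(.2); ctrl.set_gripper(1.0); st("open")
    ctrl.line_to([673.5,-19.5,260],rate=80); ctrl.wait(.5); st("up")
w=ctrl.calibration("wrist"); wr=ctrl.grab_frame("wrist")
for d in ctrl.spot_point("wrist","probe"): print(d["confidence"],cam2w(w,d["location"]))
i2=ctrl.grab_frame("side")
for d in ctrl.spot_point("side","probe")+ctrl.spot_point("side","scriber"): print(d["confidence"],cam2w(c,d["location"]))
save("f",np.hstack([cv2.resize(i2[100:240,225:390],(400,340)),cv2.resize(wr[100:240,240:405],(400,340))]))
```

```text
190 [673.8 -19.6 190.4] [ 0.4  0.1 -0.8] 0.2 27.6
170 [673.8 -19.5 170.5] [ 0.3  0.8 -1.2] 0.199 28.4
150 [673.8 -19.6 150.4] [ 0.2  0.4 -1.1] 0.199 29.2
135 [673.7 -19.5 135.3] [-0.8  0.6  0.1] 0.196 29.9
128 [673.6 -19.5 128.1] [-0.2  0.1 -1.6] 0.194 30.6
126 [673.5 -19.5 126.1] [ 0.6  0.7 -0.5] 0.2 31.1
125 [673.5 -19.5 125. ] [0.8 0.1 0.4] 0.2 31.4
124 [673.5 -19.5 124. ] [-0.4  0.1 -0.3] 0.198 31.9
123.5 [673.5 -19.5 123.5] [-0.3 -0.1 -1. ] 0.199 32.2
open [673.5 -19.5 123.5] [-0.4  0.   0.5] 1.002 34.0
up [673.5 -19.5 260. ] [-0.6  0.7  0.2] 0.998 36.4
0.82 [670.2 -19.8  17.7]
```

View pics/f.png

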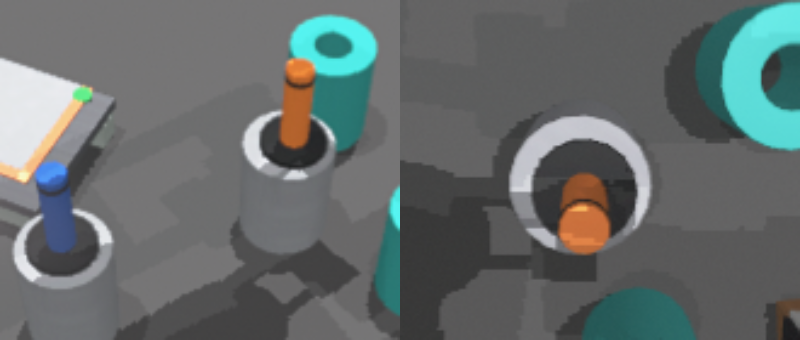

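The probe is upright at crop (298,105), with its collar flat on the rim inside the white ring. The scriber is unchanged and the gripper is clear. Handing in.

```bash
python3 -c "
from plant import ctrl
ctrl.sign_off()"
```

```text
the job is handed in; nothing more can be done
```

I gripped the orange-handled probe and traced the whole copper seam, from the red dot round the corner to the green dot. I then put it back in its stand, let go and handed the job in at about 36 s on the robot's clock, against the 64 s limit. No verdict is reported.

- **Trace:** I aimed the tip about 5–6 mm above the bead, at about 25 mm/s measured over the legs. Side-view pictures showed it over the red dot, the corner and the green dot. The wrist force stayed within noise (under 2 N).
- **Seating:** After release, the side and wrist views showed the probe upright with its collar on the rim. The network put its tip at (670, -20, 18) mm, about 3 mm off the stand's estimated axis and close to the 15 mm seated height. The gripper was clear, and the scriber looked unmoved.
- **Checks that failed or disagreed:** The side camera reads about 2 px low. This first looked like the probe slipping in the jaws, but the empty stand showed the same shift. Just before insertion the tip looked about 3 mm off the bore axis, within the 9 mm clearance. In the last side picture the networks did not report the probe or the scriber, so for that view I judged by eye.

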